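Pack, hang and weigh the gift carrier

TASK

Pack the gift carrier for the customer: shift the red box along inside it to make room and set the blue box in beside it, both flat on the carrier's floor. Then hang the carrier by its bail over both prongs of the scale's sprung hook, easing the weight on gently without dropping it, let go, and press the green record button only when it has stopped bobbing. Finish with the carrier hanging freely and leave the other goods on the counter where they are.

Things in the scene. Friction and masses are not known exactly. Their poses are not given: they have to be found in the camera images.
- carrier: gift carrier: loose bamboo tray, outside 222 (x) x 132 (y) x 36 mm high, walls and floor 6 mm, inside 210 x 120. A rigid bail crosses its middle: posts at x=0, y=+-65 (20 along x, 10 along y) hold a round bar 14 mm thick along y, its axis 165 mm up, 120 clear between posts; the bar is also the grip. Origin: centre of underside. 0.35 kg empty, 0.6 to 0.95 kg packed
- bail_mid (a point): middle of the carrier's bail bar, on the bar's axis, 165 mm above the carrier's origin; axes as the carrier's
- flat_box: red gift box with yellow band, loose, 95 (x) x 108 (y) x 50 mm high, about 0.2 kg; origin: centre of underside. Starts inside the carrier midway along it, its x about along the carrier's x, leaving too little room at either end for the blue box; pushed to an end wall it leaves 115 mm. The bail bar is above the middle, so a tilted tool may be needed to push it there
- tall_box: blue gift box with bamboo lid, loose on the counter, 80 (x) x 104 (y) x 70 mm high, plus a wooden grip block 40 (x) x 20 (y) x 34 mm high on the middle of the lid (top 104 mm above origin); about 0.2 kg; origin: centre of underside. Fits in the carrier with its x along the carrier's x, either way round
- hook (a joint): how far the scale's sprung hook has dipped straight down, m: 0 unloaded, 0.08 at its lower stop. Spring 200 N/m (about 31 to 47 mm for the packed carrier), lightly damped: it bobs at about 2.5 Hz and takes 2 to 3 s to come to rest after a jolt
- hook_seat (a point): on the sprung hook: where the axis of a seated bar lies, 255 mm above the counter unloaded; dips with the hook. Hook: two orange prongs 8 mm thick at y=+-40 mm, along x from a red carriage (face at x=+121) to the seat at x=0, with a gap for a gripper between them. The bar must lie along y over both prongs; it goes in over the tips from -x towards +x, then down
- hook_tips (a point): on the sprung hook, midway between the tops of the two upturned open prong tips: 36 mm to -x of the seat and 22 mm above it; same axes as the seat. The prongs rise at 45 degrees from seat to tips, and also behind the seat
- stand_base (a point): foot of the hanging scale (fixed), on the counter straight below the seat; same axes as the seat. Base plate from x=-40 to +200 mm, y=+-80 mm, 12 mm thick; column 26 x 50 mm at x=+155 mm, 362 mm tall
- record (a joint): travel of the green record button, m: 0 out, 0.006 fully pressed (5 N), springs back; counts as pressed from 0.004
- record_top (a point): centre of the top face of the round green button (36 mm across, pressed straight down), on top of the white label printer, a fixed box 100 x 120 x 50 mm
- oil_bottle: bystander: green glass oil bottle, 66 mm wide, 200 mm tall, origin at underside
- bowl: bystander: bamboo bowl, 116 mm wide, 60 mm high, origin at underside
- plate_stack: bystander: stack of ribbed glass plates, 190 mm wide, 45 mm high, origin at underside
- jar_amber: bystander: spice jar, amber glass, bamboo lid, 72 mm wide, 105 mm tall, origin at underside
- jar_white: bystander: spice jar, white, bamboo lid, 72 mm wide, 105 mm tall, origin at underside
- jar_pink: bystander: spice jar, terracotta pink, bamboo lid, 72 mm wide, 105 mm tall, origin at underside
Mind the look-alikes: they are no part of the job. Leave any purple or turquoise look-alike of the part that bears record alone.

How it is judged:
By the outcome, as a careful person would: the job done as asked, in the order asked, and still so for the second after the job is handed in, with the robot touching nothing.
It also fails if it takes over 72 s, if anything falls off the work surface, if the arm or the gripper's body presses on something with over 40 N, if the wrist force passes 120 N, or if a joint passes its speed limit or range.

ROBOT

A 6-joint arm with a two-finger parallel gripper is mounted at the origin on the work surface. World frame = base frame: x ahead of the robot, y to its left, z up, the work surface at z = 0. Lengths are in m, angles in rad, forces in N, time in s.
With the tool pointing down it reaches from about 0.3 to 1 m from the base axis. Payload 5.1 kg.
Tool frame: the origin (TCP) lies on the centre line of the jaws, within the pads' length; the fingertips stand 19 mm ahead of it and the grasp point (between the pads) is the TCP (r.finger_overhang is the z of the fingertips in the tool frame, in m); z points along the fingers, y is the direction in which the jaws open and shut (so a half turn about z gives the same grasp; the last joint's range is limited). The gripper opens to 95 mm and grips with 3 to 60 N. Pads are 20 mm wide; open, the fingers measure 119 mm over their backs; the gripper's body (75 mm by 180 mm) begins 59 mm behind the grasp point.
Start: joints at [1.256, 0.124, 1.65, -0, 1.367, -0.083], TCP at [0.149, 0.633, 0.234] pointing down, gripper open.
Joint ranges: [-2.61, 2.61], [-1.02, 2.33], [0.03, 2.71], [-1.35, 4.49], [0.32, 2.68], [-2.91, 2.91]. Speed limits (rad/s): [2.57, 2.57, 3.14, 3.14, 3.14, 3.14].

INTERFACE

Orientations are given as a 3x3 rotation matrix whose columns are the frame's x, y, z axes.
In Python, from bench import r gives the robot as it stands.
- The arm moves only by the tool play_rows, never from a script. Its argument "targets" is a list of rows, each a list of 3 entries, a list of its own where there are three numbers: the finger opening in mm, from 0 to 95.1, then the shift along the tool's x, y, z in units of 50 mm (1.0 is 50 mm), then the turn about the tool's z in units of 8 degrees (1.0 is 8 degrees). A call has 1 to 5 rows; each row is the pose to reach, as a shift and turn from the pose commanded when the call began, along the tool's axes at that moment; what a row does not reach only later rows make up. A row lasts 1/8 s, in which the tool goes at most 62.5 mm and 10.7 degrees, less where a joint would pass 70% of its speed; a pose out of reach is approached as far as the arm can. A call with a gripper value outside its range is refused whole. The fingers move at their own pace and stop on an object; "grip_force" is the grip in N (left out, the last holds). Time passes only in rows, so rows that repeat a pose let the fingers close. It gives the time, the measured TCP pose, the force and the opening at its end, in the units of the state.
- r.read_state(): the state, without advancing time (a new reading comes with each control period).
- r.snapshot(name): name is "side" or "top" or "wrist"; returns (picture, depth): 384x512x3 uint8, blue, green, red; 384x512 float32, m along the optical axis (not along the pixel's ray), 0 where there is no reading.
- r.get_calibration(name): a dict with "mtx" (3x3 intrinsics, pixels), "R" (3x3) and "t" (3): a world point X has camera coordinates R X + t; the wrist camera has in their place "mount" (4x4, takes a point from camera to tool coordinates, whose origin is the TCP and whose axes are the flange's). Camera axes: x right, y down, z forward; pixel columns grow to the right and rows downward; lengths in m; the calibration is good to about 2 mm. A picture is of the moment at which its call begins: read the wrist's pose just before it. get_calibration takes no time and is no camera call.
- r.job_done(): hands the job in, once; it reports no verdict.
The state is a dict: "time": time; "qpos": joint angles; "qd": joint speeds; "effort": joint torques, N m; "ee_pos": TCP position; "tool_rot": TCP orientation; "contact_force": force on the tool from outside, world axes, zero at the start; "ft_torque": the same for the moment, N m; "width": finger opening in m.
Only numpy, scipy, OpenCV 4.12 (cv2) and the standard library are available. Lean on these libraries where they do the work, as an engineer would, in place of code of your own. Each camera call takes 0.05 s, during which the arm holds its last target.

## Working session

There is one attempt and no reset: what is moved stays moved. The work goes in short steps, Python scripts to look and compute and a tool call to move; the robot and the scene stay as the last step left them, time stands still between calls to the robot, and variables do not carry over. Pictures are saved under pics/ and viewed, and the job is handed in when it is done.

Besides the shell and the picture viewer there is one more tool, called after ">>>" in YAML: its name, and indented under it one key for each argument. play_rows: Moves the arm, as the interface text tells. Its arguments: {"type":"object","properties":{"targets":{"type":"array"},"grip_force":{"type":"number"}},"required":["targets"]}

```bash
ls; mkdir -p pics; python3 - <<'E'
from bench import r
import cv2,numpy as np
np.set_printoptions(precision=4,suppress=True)
s=r.read_state(); print(s)
for n in("side","top","wrist"):
    im,d=r.snapshot(n); cv2.imwrite(f"pics/{n}0.png",im); np.save(f"pics/{n}0.npy",d); print(n,r.get_calibration(n))
print(r.finger_overhang)
E
```

```text
pics
{'time': 0.0, 'qpos': array([ 1.2564,  0.1245,  1.6516,  0.    ,  1.3674, -0.0826]), 'qd': array([-0.0016,  0.0028, -0.0017, -0.0004, -0.0002,  0.0003]), 'effort': array([ -0.0004, -41.7594, -35.9938,   0.0774,   0.0491,  -0.0002]), 'ee_pos': array([0.1492, 0.6321, 0.2324]), 'tool_rot': array([[-0.9733,  0.2297, -0.0006],
       [ 0.2297,  0.9733, -0.0019],
       [ 0.0002, -0.002 , -1.    ]]), 'contact_force': array([-0.4826, -0.3145,  0.3947]), 'ft_torque': array([ 0.0727, -0.0033,  0.0375]), 'width': 0.09484573420812441}
side {'mtx': array([[408.7524,   0.    , 257.4137],
       [  0.    , 408.7524, 195.3496],
       [  0.    ,   0.    ,   1.    ]]), 'R': array([[ 0.9841, -0.1774,  0.0071],
       [-0.0938, -0.5531, -0.8278],
       [ 0.1508,  0.814 , -0.561 ]]), 't': array([-0.5324,  0.1866,  1.6062])}
top {'mtx': array([[367.1146,   0.    , 253.4741],
       [  0.    , 367.1146, 192.2404],
       [  0.    ,   0.    ,   1.    ]]), 'R': array([[-0.0058, -0.9999,  0.0115],
       [-0.9849,  0.0037, -0.1729],
       [ 0.1729, -0.0124, -0.9849]]), 't': array([-0.0003,  0.5648,  1.5707])}
wrist {'mtx': array([[312.5475,   0.    , 257.2417],
       [  0.    , 312.5475, 190.7518],
       [  0.    ,   0.    ,   1.    ]]), 'mount': array([[ 0.0001, -0.9635, -0.2677,  0.0755],
       [ 1.    , -0.0001,  0.001 ,  0.0012],
       [-0.001 , -0.2677,  0.9635, -0.15  ],
       [ 0.    ,  0.    ,  0.    ,  1.    ]])}
0.019
```

View pics/side0.png

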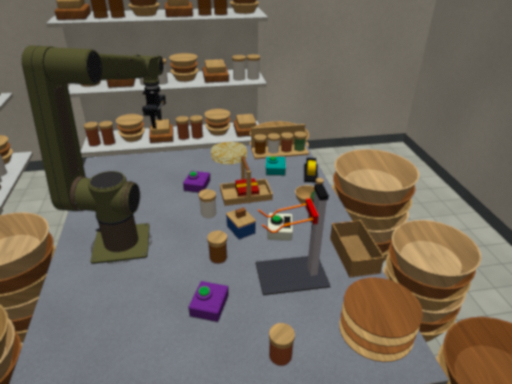

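View pics/top0.png

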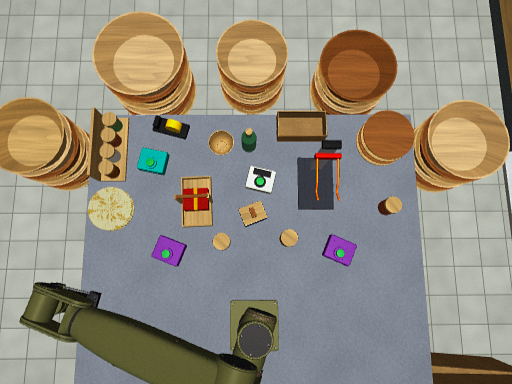

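View pics/wrist0.png

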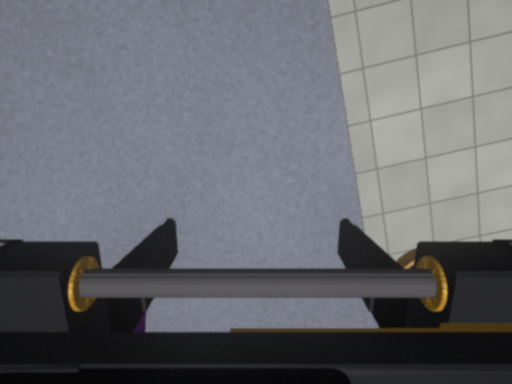

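The tool can only turn about its own z, so I can't tilt it to push the red box. Instead I'll hold the blue box by its block at mid height and push with that. Next I'll measure.

```bash
cat > h.py <<'E'
import numpy as np,cv2
from bench import r
np.set_printoptions(precision=4,suppress=True)
def cloud(name,d,s=None):
    c=r.get_calibration(name);K=c["mtx"]
    v,u=np.mgrid[:d.shape[0],:d.shape[1]]
    P=np.stack([(u-K[0,2])/K[0,0]*d,(v-K[1,2])/K[1,1]*d,d],-1)
    if name=="wrist":
        M=c["mount"];P=P@M[:3,:3].T+M[:3,3]
        return P@s["tool_rot"].T+s["ee_pos"]
    return (P-c["t"])@c["R"]
def proj(name,X,s=None):
    c=r.get_calibration(name);K=c["mtx"];X=np.asarray(X,float)
    if name=="wrist":
        M=c["mount"];X=(X-s["ee_pos"])@s["tool_rot"];p=(X-M[:3,3])@M[:3,:3]
    else: p=X@c["R"].T+c["t"]
    return p[...,:2]/p[...,2:]*[K[0,0],K[1,1]]+K[:2,2]
def rect(P2):
    (c,wh,a)=cv2.minAreaRect(P2.astype(np.float32)*1000);return np.round(c,1),np.round(wh,1),round(a,1)
E
python3 - <<'E'
from h import *
im=cv2.imread("pics/top0.png");d=np.load("pics/top0.npy");P=cloud("top",d)
hsv=cv2.cvtColor(im,cv2.COLOR_BGR2HSV);H,S,V=[hsv[...,i].astype(int) for i in range(3)]
def reg(u0,u1,v0,v1):
    m=np.zeros(H.shape,bool);m[v0:v1,u0:u1]=1;return m
def rep(n,m):
    q=P[m&(d>0)];print(n,len(q),"c",q.mean(0),"med",np.median(q,0),"z",np.percentile(q[:,2],[5,50,95]),rect(q[:,:2]))
Z=P[...,2]
print("counter z",np.median(Z[260:300,300:330]))
R=reg(170,225,165,240); rep("carrier walls",R&(Z>.025)&(Z<.045)); rep("red top",R&(Z>.05)&(Z<.07)); rep("bar",R&(Z>.13))
B=reg(232,275,195,232); rep("lid",B&(Z>.06)&(Z<.08)); rep("block",B&(Z>.09))
W=reg(240,280,160,200); rep("printer",W&(Z>.04)&(Z<.056)); rep("button",W&(H>45)&(H<85)&(S>120)); 
s=reg(295,360,130,215); rep("base",s&(Z>.005)&(Z<.03)&(V<90)); rep("prong",s&(H>3)&(H<15)&(S>150)&(Z>.2)); rep("carriage",s&(H<3)&(S>150)&(Z>.2)); 
c=cv2.resize(im[110:270,80:410],None,fx=2.4,fy=2.4,interpolation=cv2.INTER_CUBIC);cv2.imwrite("pics/topz.png",c)
c=cv2.resize(cv2.imread("pics/side0.png")[130:310,170:340],None,fx=3.3,fy=3.3,interpolation=cv2.INTER_CUBIC);cv2.imwrite("pics/sidez.png",c)
E
```

```text
counter z 0.0009715902868225591
carrier walls 267 c [0.5298 0.2503 0.0361] med [0.5151 0.2456 0.0366] z [0.0289 0.0366 0.0429] (array([499.6, 256.2]), array([161.8, 296.7]), 83.1)
red top 447 c [0.5328 0.2533 0.0574] med [0.5295 0.2533 0.0574] z [0.0522 0.0574 0.0633] (array([469.1, 264. ]), array([133.2, 251. ]), 77.0)
bar 142 c [0.5292 0.2496 0.1689] med [0.5287 0.2457 0.1709] z [0.1452 0.1709 0.1765] (array([528. , 251.9]), array([ 19.8, 142.1]), 3.6)
lid 392 c [0.4697 0.0029 0.0705] med [0.4698 0.0041 0.0705] z [0.0642 0.0705 0.0764] (array([470.9,   2.3]), array([ 80.3, 103.9]), 21.1)
block 48 c [0.4695 0.0027 0.1042] med [0.4706 0.0043 0.1044] z [0.0953 0.1044 0.1099] (array([470.7,   2.4]), array([39.6, 19.9]), 21.8)
printer 451 c [ 0.6264 -0.0343  0.0499] med [ 0.6301 -0.0371  0.0501] z [0.0441 0.0501 0.0551] (array([624.3, -33.5]), array([119. , 103.9]), 75.9)
button 55 c [ 0.6116 -0.0298  0.0719] med [ 0.6104 -0.0315  0.0729] z [0.064  0.0729 0.0758] (array([612.5, -29.4]), array([30.7, 39. ]), 89.2)
base 1560 c [ 0.6052 -0.2803  0.0133] med [ 0.6027 -0.2739  0.0132] z [0.0074 0.0132 0.0203] (array([ 674. , -282.4]), array([363.3, 165.9]), 1.0)
prong 117 c [ 0.5671 -0.2792  0.2672] med [ 0.5548 -0.2462  0.2686] z [0.2468 0.2686 0.2815] (array([ 596.8, -283.1]), array([ 88.1, 205.2]), 89.7)
carriage 143 c [ 0.662  -0.2812  0.2976] med [ 0.6617 -0.28    0.2989] z [0.2873 0.2989 0.3034] (array([ 663.3, -283.8]), array([ 20.5, 100.1]), 0.7)
```

View pics/topz.png

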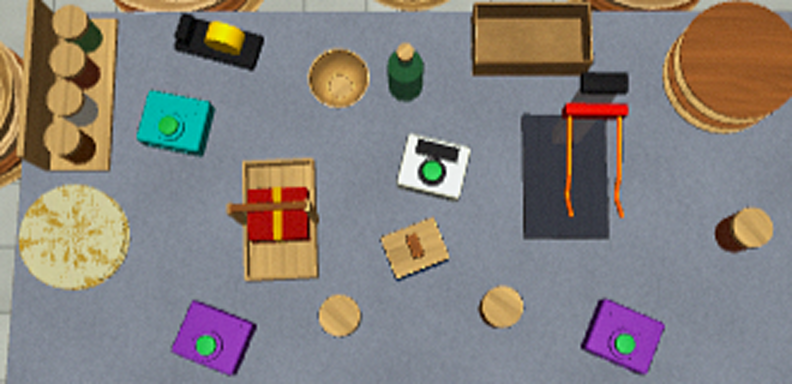

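View pics/sidez.png

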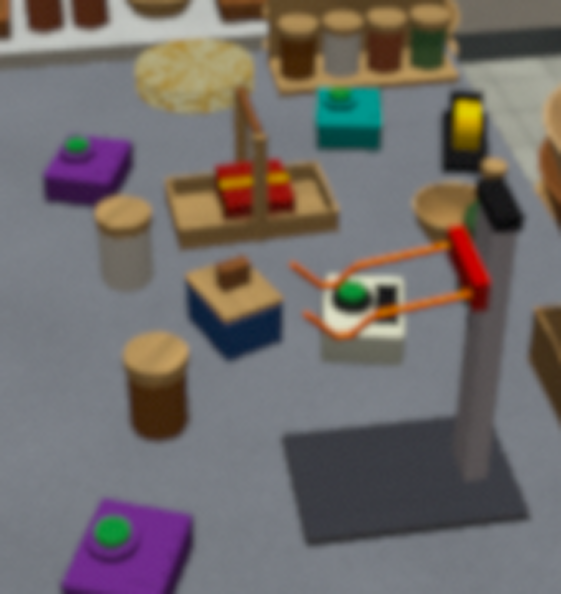

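```bash
cat >> h.py <<'E'
def plan(target,yawy=None,s=None):
    "shift/turn in move units to get TCP to target with tool y at world angle yawy (deg, mod 180)"
    s=s or r.read_state();R=s["tool_rot"];d=R.T@(np.asarray(target)-s["ee_pos"])
    print("t",round(s["time"],3),"at",s["ee_pos"],"shift units",d/.05,"dist",np.linalg.norm(d))
    a=np.degrees(np.arctan2(R[1,1],R[0,1]))
    if yawy is not None:
        t=-((yawy-a+90)%180-90);print("yaw now",round(a,2),"turn units",round(t/8,3))
E
python3 - <<'E'
from h import *
im=cv2.imread("pics/top0.png");d=np.load("pics/top0.npy");P=cloud("top",d);Z=P[...,2]
c=r.get_calibration("top");K=c["mtx"]
hsv=cv2.cvtColor(im,cv2.COLOR_BGR2HSV);H,S,V=[hsv[...,i].astype(int) for i in range(3)]
def cast(uv,z):
    uv=np.asarray(uv,float).reshape(-1,2);ray=np.c_[(uv-K[:2,2])/[K[0,0],K[1,1]],np.ones(len(uv))]@c["R"]
    o=-c["R"].T@c["t"];return o+ray*((z-o[2])/ray[:,2])[:,None]
def reg(u0,u1,v0,v1):
    m=np.zeros(H.shape,bool);m[v0:v1,u0:u1]=1;return m
def big(m):
    n,l,st,_=cv2.connectedComponentsWithStats(m.astype(np.uint8));return l==1+np.argmax(st[1:,4])
def pts(m):
    v,u=np.nonzero(m);return np.c_[u,v]
# carrier walls: brown, not shelf
m=big(reg(165,228,165,245)&(S>70)&((H<30)|(H>170)))
ct=cv2.findContours(m.astype(np.uint8),0,1)[0][0].reshape(-1,2)
print("outline@.036",rect(cast(ct,.036)[:,:2]))
row=m[185]; 
for v in(172,176,180,184,212,216,220,224):
    u=np.nonzero(m[v])[0];print(v,cast([[u[0]-.5,v],[u[-1]+.5,v]],.036)[:,:2].ravel())
for u in(186,190,200,205):
    v=np.nonzero(m[:,u])[0];print(u,cast([[u,v[0]-.5],[u,v[-1]+.5]],.036)[:,:2].ravel())
red=reg(170,225,165,240)&((H<5)|(H>172))&(S>180)&(V>90)&(Z<.08)
print("red",len(pts(red)),rect(cast(pts(big(red)),.056)[:,:2]))
bar=reg(170,225,165,240)&(Z>.155);q=P[bar];vx,vy,x0,y0=cv2.fitLine(q[:,:2].astype(np.float32),cv2.DIST_HUBER,0,.01,.01).ravel()
print("bar angle",np.degrees(np.arctan2(vy,vx)),q[:,:2].min(0),q[:,:2].max(0),x0,y0)
b=big(reg(290,345,150,215)&(V<80)&(Z<.03)&(S<120));print("base",rect(cast(pts(b),.012)[:,:2]))
print("seat pred px",proj("top",[[.532,-.282,.255],[.496,-.282,.277],[.532,-.322,.255],[.532,-.242,.255]]))
for a in(0,):
  pr=reg(295,360,150,215)&(H>3)&(H<18)&(S>150)
  print(P[pr&(d>0)][:, :].round(3)[:200:6])
E
```

```text
outline@.036 (array([529., 264.]), array([224.4, 167. ]), 4.0)Traceback (most recent call last):
  File "<stdin>", line 20, in <module>
IndexError: index 0 is out of bounds for axis 0 with size 0
```

```bash
python3 -c "
from h import *
plan([.40,.15,.25],111.3)
plan([.471,.0024,.25],111.3)"
```

```text
t 0.15 at [0.1492 0.6322 0.2327] shift units [-7.0967 -8.2336 -0.3344] dist 0.5437553222177962
yaw now 76.72 turn units -4.323
t 0.15 at [0.1492 0.6322 0.2327] shift units [ -9.1569 -10.7805  -0.3305] dist 0.7074186247968456
yaw now 76.72 turn units -4.323
```

>>> play_rows:
  targets:
    - [95, [-9.16, -10.78, -0.33], -4.3]
    - [95, [-9.16, -10.78, -0.33], -4.3]
    - [95, [-9.16, -10.78, -0.33], -4.3]
    - [95, [-9.16, -10.78, -0.33], -4.3]
    - [95, [-9.16, -10.78, -0.33], -4.3]
  grip_force: 50

```text
time: 0.78
ee_pos: [0.291, 0.3545, 0.2407]
tool_rot: [[-0.932, -0.361, 0.0], [-0.361, 0.932, -0.0], [-0.0, -0.0, -1.0]]
contact_force: [0.1, 0.2, 0.2]
width: 0.0953
```

```bash
python3 -c "
from h import *
plan([.471,.0024,.25],111.3)"
```

```text
t 0.775 at [0.291  0.3545 0.2407] shift units [-0.8131 -7.8662 -0.1834] dist 0.3955128729030524
yaw now 111.17 turn units -0.016
```

>>> play_rows:
  targets:
    - [60, [-0.81, -7.87, -0.18], 0]
    - [60, [-0.81, -7.87, -0.18], 0]
    - [60, [-0.81, -7.87, -0.18], 0]
    - [60, [-0.81, -7.87, -0.18], 0]
    - [60, [-0.81, -7.87, -0.18], 0]

```text
time: 1.4
ee_pos: [0.4329, 0.076, 0.2481]
tool_rot: [[-0.933, -0.36, 0.001], [-0.36, 0.933, 0.0], [-0.001, -0.0, -1.0]]
contact_force: [1.0, 0.2, 0.0]
width: 0.0605
```

```bash
python3 -c "
from h import *
s=r.read_state()
plan([.471,.0024,.25],111.3)
im,d=r.snapshot('wrist');cv2.imwrite('pics/w1.png',im);np.save('pics/w1.npy',d)
P=cloud('wrist',d,s);Z=P[...,2]
near=(np.hypot(P[...,0]-.471,P[...,1]-.0024)<.09)&(d>0)
for a,b in((.06,.08),(.095,.115)):
  m=near&(Z>a)&(Z<b);print(m.sum(),np.median(Z[m]),rect(P[m][:,:2]))
"
```

```text
t 1.4 at [0.4329 0.076  0.2481] shift units [-0.1818 -1.6474 -0.0376] dist 0.0828925825538781
yaw now 111.11 turn units -0.024
5797 0.06890087314032917 (array([472.8,   5.3]), array([ 80.3, 104.2]), 21.3)
855 0.10273999314360263 (array([472.5,   5.3]), array([39.6, 20.5]), 21.6)
```

View pics/w1.png

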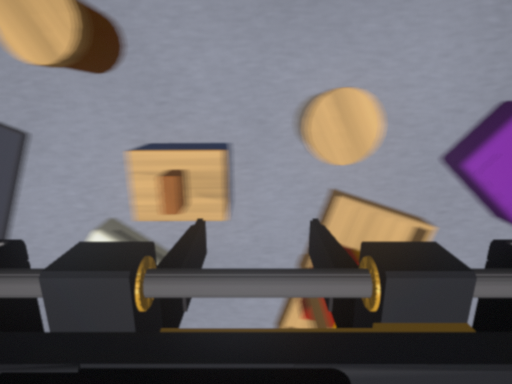

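>>> play_rows:
  targets:
    - [60, [-0.2, -1.6, 0.8], 0]
    - [60, [-0.2, -1.6, 1.3], 0]
    - [60, [-0.2, -1.6, 1.3], 0]

```text
time: 1.82
ee_pos: [0.4686, 0.0062, 0.1794]
tool_rot: [[-0.934, -0.358, -0.008], [-0.358, 0.934, 0.001], [0.007, 0.004, -1.0]]
contact_force: [-1.6, -0.6, 0.3]
width: 0.0594
```

```bash
python3 -c "
from h import *
s=r.read_state()
im,d=r.snapshot('wrist');cv2.imwrite('pics/w2.png',im)
P=cloud('wrist',d,s);Z=P[...,2]
near=(np.hypot(P[...,0]-.471,P[...,1]-.0024)<.09)&(d>0)
for a,b in((.06,.08),(.095,.115)):
  m=near&(Z>a)&(Z<b);print(m.sum(),np.median(Z[m]),rect(P[m][:,:2]))
plan([.472,.0045,.098],111.4)
"
```

```text
8776 0.06892563447251786 (array([472.7,   5.2]), array([ 80.1, 104.2]), 21.5)
1344 0.10278580989580385 (array([472.6,   5.1]), array([40., 20.]), 21.4)
t 1.875 at [0.4695 0.0069 0.1816] shift units [-0.0342 -0.0666  1.6713] dist 0.08364655025556769
yaw now 111.03 turn units -0.046
```

View pics/w2.png

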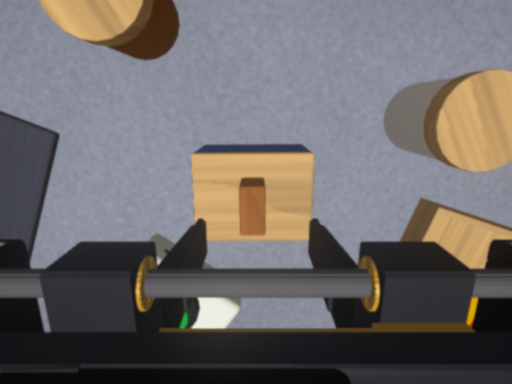

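>>> play_rows:
  targets:
    - [60, [-0.04, -0.05, 0.7], 0]
    - [60, [-0.04, -0.05, 1.4], 0]
    - [60, [-0.04, -0.05, 1.66], 0]
    - [10, [-0.04, -0.05, 1.66], 0]
    - [10, [-0.04, -0.05, 1.66], 0]

```text
time: 2.5
ee_pos: [0.4747, 0.0056, 0.1021]
tool_rot: [[-0.933, -0.361, 0.003], [-0.361, 0.933, -0.0], [-0.003, -0.001, -1.0]]
contact_force: [-0.2, -0.1, -0.4]
width: 0.0453
```

>>> play_rows:
  targets:
    - [10, [0, 0, 0], 0]
    - [10, [0, 0, 0], 0]

```text
time: 2.75
ee_pos: [0.474, 0.0053, 0.101]
tool_rot: [[-0.933, -0.36, 0.002], [-0.36, 0.933, -0.0], [-0.001, -0.001, -1.0]]
contact_force: [-0.1, -0.2, -0.1]
width: 0.0253
```

>>> play_rows:
  targets:
    - [10, [0, 0, 0], 0]
    - [10, [0, 0, 0], 0]
    - [10, [0, 0, 0], 0]
    - [10, [0, 0, -1], 0]
    - [10, [0, 0, -2], 0]

```text
time: 3.38
ee_pos: [0.472, 0.0055, 0.1992]
tool_rot: [[-0.933, -0.36, -0.004], [-0.36, 0.933, 0.001], [0.004, 0.002, -1.0]]
contact_force: [1.2, -0.7, -1.7]
width: 0.0197
```

```bash
python3 -c "
from h import *
s=r.read_state();print(s['width'],s['contact_force'])
plan([.41,.20,.25],94)
"
```

```text
0.019704456276643346 [ 1.2075 -0.7158 -1.6771]
t 3.375 at [0.472  0.0055 0.1992] shift units [-0.2398  4.0774 -1.0089] dist 0.21036297747851485
yaw now 111.11 turn units 2.139
```

```bash
python3 - <<'E'
from h import *
im=cv2.imread("pics/top0.png");d=np.load("pics/top0.npy");P=cloud("top",d);Z=P[...,2]
m=(abs(P[...,0]-.53)<.14)&(abs(P[...,1]-.25)<.10)&(d>0)
q=P[m&(Z>.018)&(Z<.05)];
# long side edges: per x-bin min/max y, and end edges
for lab,ax,o in(("sides",0,1),("ends",1,0)):
    for sgn in(1,-1):
        L=[]
        for c in np.arange(*( (.43,.63,.008) if ax==0 else (.20,.305,.008))):
            b=q[abs(q[:,ax]-c)<.004]
            if len(b)>1: L.append((c,(sgn*b[:,o]).max()*sgn))
        L=np.array(L);vx,vy,x0,y0=cv2.fitLine(L.astype(np.float32),cv2.DIST_HUBER,0,.001,.001).ravel()
        print(lab,sgn,"ang",np.degrees(np.arctan(vy/vx)),"val at centre",y0+vy/vx*((.529 if ax==0 else .25)-x0))
hsv=cv2.cvtColor(im,cv2.COLOR_BGR2HSV);H,S,V=[hsv[...,i].astype(int) for i in range(3)]
t=m&(Z>.046)&(Z<.066)&((H<8)|(H>172)|((H>20)&(H<32)&(S>180)))&(S>150)
q=P[t];print("red",rect(q[:,:2]),q[:,:2].min(0),q[:,:2].max(0))
q=P[m&(Z>.155)];vx,vy,x0,y0=cv2.fitLine(q[:,:2].astype(np.float32),cv2.DIST_HUBER,0,.001,.001).ravel()
print("bar",np.degrees(np.arctan2(vy,vx)),rect(q[:,:2]),x0,y0)
B=(V<80)&(S<140)&(Z<.03)&(Z>.004)&(abs(P[...,1]+.28)<.12)&(abs(P[...,0]-.6)<.2)&(d>0)
q=P[B];print("base y",np.percentile(q[:,1],[1,50,99]),"x",np.percentile(q[:,0],[1,99]))
O=(H>3)&(H<18)&(S>150)&(Z>.2)&(abs(P[...,1]+.28)<.07)
for s in(1,-1):
    q=P[O&((P[...,1]+.281)*s>0)];vx,vy,x0,y0=cv2.fitLine(q[:,:2].astype(np.float32),cv2.DIST_HUBER,0,.001,.001).ravel()
    print("prong",s,len(q),np.degrees(np.arctan(vy/vx)),y0+vy/vx*(.532-x0),"x",q[:,0].min(),q[:,0].max()); i=np.argsort(q[:,0]);print(q[i][::6])
E
```

```text
sides 1 ang 3.2889712 val at centre 0.3156833
sides -1 ang 2.6742773 val at centre 0.18634455
ends 1 ang -3.5008593 val at centre 0.6397006
ends -1 ang -2.8509219 val at centre 0.41991276
red (array([535.9, 252.3]), array([ 96. , 108.3]), 2.7) [0.4864 0.1966] [0.5841 0.3069]
bar -87.34402 (array([529.6, 251.9]), array([ 19. , 142.3]), 2.3) 0.5294342 0.25056097
base y [-0.3598 -0.2722 -0.2047] x [0.4984 0.7273]
prong 1 65 0.37450618 -0.24127087 x 0.49455264627509593 0.6995196497092404
[[ 0.4946 -0.2404  0.2746]
 [ 0.5062 -0.241   0.2733]
 [ 0.5161 -0.2398  0.2606]
 [ 0.5299 -0.2425  0.2483]
 [ 0.5449 -0.2462  0.2523]
 [ 0.5523 -0.2461  0.2546]
 [ 0.5622 -0.2408  0.2642]
 [ 0.5844 -0.2404  0.2707]
 [ 0.6067 -0.2402  0.2762]
 [ 0.6302 -0.2409  0.2769]
 [ 0.6521 -0.2405  0.2836]]
prong -1 70 -0.2525587 -0.32173866 x 0.4939528936999604 0.6530022323141271
[[ 0.494  -0.3234  0.2763]
 [ 0.5069 -0.3185  0.2675]
 [ 0.521  -0.3188  0.2526]
 [ 0.5339 -0.3247  0.2464]
 [ 0.5453 -0.3207  0.2488]
 [ 0.5539 -0.325   0.265 ]
 [ 0.5647 -0.3244  0.2697]
 [ 0.576  -0.3244  0.272 ]
 [ 0.5868 -0.3239  0.2762]
 [ 0.5991 -0.3211  0.2739]
 [ 0.6217 -0.3211  0.2784]
 [ 0.6449 -0.3217  0.2802]]
```

```bash
python3 -c "
from h import *
plan([.425,.2465,.245],92.8)
"
```

```text
t 3.375 at [0.472  0.0055 0.1992] shift units [-0.855   4.8368 -0.9095] dist 0.24976263823400408
yaw now 111.11 turn units 2.289
```

>>> play_rows:
  targets:
    - [10, [-0.1, 0.2, -1.0], 0.4]
    - [10, [-0.3, 1.2, -1.0], 1.0]
    - [10, [-0.5, 2.3, -1.0], 1.6]
    - [10, [-0.7, 3.4, -1.0], 2.29]
    - [10, [-0.86, 4.4, -1.0], 2.29]

```text
time: 4.0
ee_pos: [0.433, 0.2276, 0.2487]
tool_rot: [[-0.999, -0.049, -0.002], [-0.049, 0.999, -0.0], [0.002, -0.0, -1.0]]
contact_force: [-0.1, 0.1, -2.1]
width: 0.0197
```

```bash
python3 -c "
from h import *
plan([.425,.2465,.20],92.8)
"
```

```text
t 4.0 at [0.433  0.2276 0.2487] shift units [0.1394 0.3853 0.9742] dist 0.052843874784210834
yaw now 92.78 turn units -0.002
```

>>> play_rows:
  targets:
    - [10, [0.1, 0.35, 0.2], 0]
    - [10, [0.14, 0.38, 0.9], 0]
    - [10, [0.14, 0.38, 1.6], 0]
    - [10, [0.14, 0.38, 1.9], 0]
    - [10, [0.14, 0.38, 1.9], 0]

```text
time: 4.62
ee_pos: [0.4255, 0.2438, 0.1534]
tool_rot: [[-0.999, -0.048, -0.003], [-0.048, 0.999, -0.002], [0.003, -0.001, -1.0]]
contact_force: [0.6, 0.2, -1.4]
width: 0.0192
```

```bash
python3 -c "
from h import *
im,d=r.snapshot('side');cv2.imwrite('pics/s1.png',cv2.resize(im[120:280,170:340],None,fx=3.5,fy=3.5,interpolation=cv2.INTER_CUBIC))
plan([.425,.2465,.144],92.8)
plan([.4996,.2498,.144],92.8)
"
```

```text
t 4.675 at [0.4265 0.2443 0.1551] shift units [0.0279 0.045  0.2214] dist 0.01138116922028264
yaw now 92.76 turn units -0.005
t 4.675 at [0.4265 0.2443 0.1551] shift units [-1.4656  0.039   0.2208] dist 0.07413051052733931
yaw now 92.76 turn units -0.005
```

View pics/s1.png

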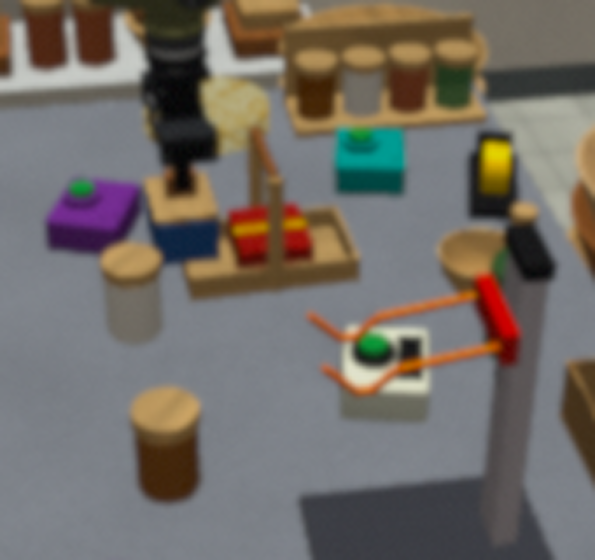

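>>> play_rows:
  targets:
    - [10, [0, 0.04, 0.22], 0]
    - [10, [-0.2, 0.04, 0.24], 0]
    - [10, [-0.4, 0.04, 0.24], 0]
    - [10, [-0.6, 0.04, 0.24], 0]
    - [10, [-0.8, 0.04, 0.24], 0]

```text
time: 5.3
ee_pos: [0.4668, 0.2487, 0.1432]
tool_rot: [[-0.999, -0.049, -0.001], [-0.049, 0.999, -0.0], [0.001, 0.0, -1.0]]
contact_force: [-1.6, -0.1, -2.2]
width: 0.0199
```

>>> play_rows:
  targets:
    - [10, [-0.2, 0, 0], 0]
    - [10, [-0.4, 0, 0], 0]
    - [10, [-0.55, 0, 0], 0]
    - [10, [-0.65, 0, 0], 0]
    - [10, [-0.65, 0, 0], 0]

```text
time: 5.92
ee_pos: [0.4992, 0.2502, 0.1431]
tool_rot: [[-0.999, -0.049, 0.001], [-0.049, 0.999, 0.0], [-0.001, 0.0, -1.0]]
contact_force: [-0.4, 0.9, -2.0]
width: 0.0197
```

```bash
python3 -c "
from h import *
im,d=r.snapshot('side');cv2.imwrite('pics/s2.png',cv2.resize(im[120:280,170:340],None,fx=3.5,fy=3.5,interpolation=cv2.INTER_CUBIC))
plan([.4996,.2498,.144],92.8)
"
```

```text
t 5.975 at [0.499  0.2502 0.1431] shift units [-0.011  -0.0093 -0.0178] dist 0.0011454244102898788
yaw now 92.8 turn units -0.0
```

View pics/s2.png

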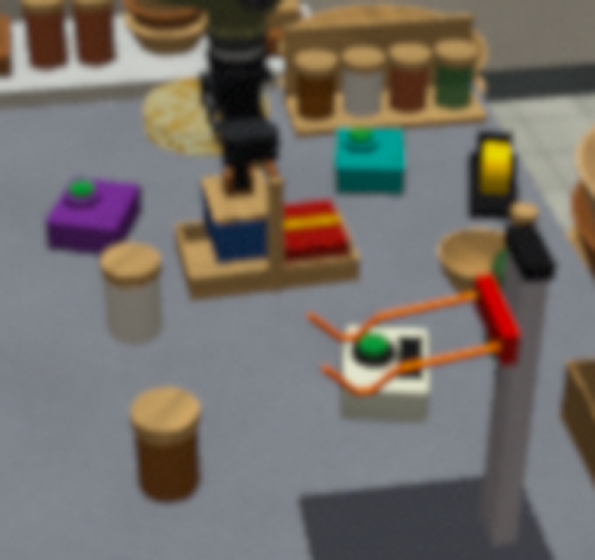

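>>> play_rows:
  targets:
    - [10, [0.25, 0, 0], 0]
    - [10, [0.5, 0, 0], 0]
    - [10, [0.5, 0, 0.1], 0]
    - [10, [0.5, 0, 0.35], 0]
    - [10, [0.5, 0, 0.5], 0]

```text
time: 6.6
ee_pos: [0.4732, 0.2488, 0.1166]
tool_rot: [[-0.999, -0.049, -0.001], [-0.049, 0.999, -0.001], [0.001, -0.001, -1.0]]
contact_force: [-0.6, -1.2, -1.9]
width: 0.0195
```

```bash
python3 -c "
from h import *
plan([.474,.2487,.107],92.8);print(r.read_state()['contact_force'])
"
```

```text
t 6.6 at [0.4732 0.2488 0.1166] shift units [-0.016  -0.0017  0.1928] dist 0.009673828089963487
yaw now 92.8 turn units -0.0
[-0.5957 -1.2092 -1.884 ]
```

>>> play_rows:
  targets:
    - [10, [0, 0, 0.06], 0]
    - [10, [0, 0, 0.12], 0]
    - [10, [0, 0, 0.17], 0]
    - [10, [0, 0, 0.17], 0]

```text
time: 7.1
ee_pos: [0.4737, 0.249, 0.1095]
tool_rot: [[-0.999, -0.049, -0.0], [-0.049, 0.999, -0.0], [0.0, -0.0, -1.0]]
contact_force: [-0.6, 0.4, -3.2]
width: 0.0201
```

>>> play_rows:
  targets:
    - [10, [0, 0, 0.03], 0]
    - [10, [0, 0, 0.05], 0]
    - [10, [0, 0, 0.05], 0]

```text
time: 7.48
ee_pos: [0.4736, 0.249, 0.107]
tool_rot: [[-0.999, -0.049, -0.0], [-0.049, 0.999, -0.0], [0.0, -0.0, -1.0]]
contact_force: [0.3, -0.8, -1.3]
width: 0.0197
```

>>> play_rows:
  targets:
    - [10, [0, 0, 0.02], 0]
    - [10, [0, 0, 0.04], 0]
    - [10, [0, 0, 0.04], 0]

```text
time: 7.85
ee_pos: [0.4739, 0.2491, 0.1067]
tool_rot: [[-0.999, -0.049, 0.0], [-0.049, 0.999, -0.0], [-0.0, -0.0, -1.0]]
contact_force: [-4.5, -1.6, 6.6]
width: 0.0198
```

Contact reached, so I'll release and rise.

>>> play_rows:
  targets:
    - [50, [0, 0, 0], 0]
    - [50, [0, 0, 0], 0]
    - [50, [0, 0, 0], 0]
    - [50, [0, 0, 0], 0]

```text
time: 8.35
ee_pos: [0.4736, 0.249, 0.1049]
tool_rot: [[-0.999, -0.049, -0.0], [-0.049, 0.999, -0.0], [0.0, -0.0, -1.0]]
contact_force: [0.1, -0.2, -0.3]
width: 0.0489
```

>>> play_rows:
  targets:
    - [60, [0, 0, -0.6], 0]
    - [60, [0, 0, -1.6], 0]
    - [60, [0, 0, -2.4], 0]
    - [70, [0.3, 0, -3.2], 0]

```text
time: 8.85
ee_pos: [0.4589, 0.2482, 0.2665]
tool_rot: [[-0.999, -0.048, 0.0], [-0.048, 0.999, 0.0], [-0.0, 0.0, -1.0]]
contact_force: [-0.3, -0.2, -0.1]
width: 0.0657
```

```bash
python3 -c "
from h import *
s=r.read_state();print(s['width'])
plan([.62,.25,.28],2.8)
im,d=r.snapshot('wrist');cv2.imwrite('pics/w3.png',im)
P=cloud('wrist',d,s);Z=P[...,2]
m=(abs(P[...,0]-.47)<.1)&(abs(P[...,1]-.25)<.1)&(d>0)
for a,b in((.07,.083),(.1,.117)):
  q=P[m&(Z>a)&(Z<b)];print(len(q),np.percentile(q[:,2],[5,50,95]),rect(q[:,:2]))
im,d=r.snapshot('side');cv2.imwrite('pics/s3.png',cv2.resize(im[120:280,170:340],None,fx=3.5,fy=3.5,interpolation=cv2.INTER_CUBIC))
"
```

```text
0.06565168813983599
t 8.85 at [0.4589 0.2482 0.2665] shift units [-3.2198 -0.1191 -0.2697] dist 0.16166331586750068
yaw now 92.77 turn units 11.246
5590 [0.0736 0.0749 0.0762] (array([454.6, 237.5]), array([200.1, 132.2]), 14.7)
998 [0.1025 0.1086 0.1101] (array([445.4, 212.5]), array([177.7,  86. ]), 15.9)
```

View pics/s3.png

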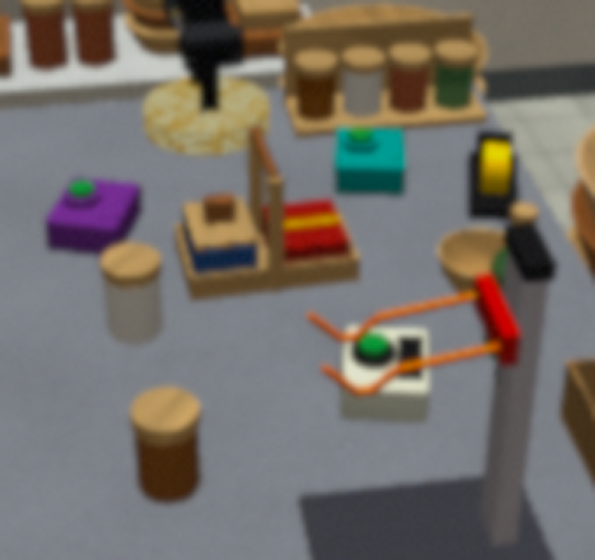

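View pics/w3.png

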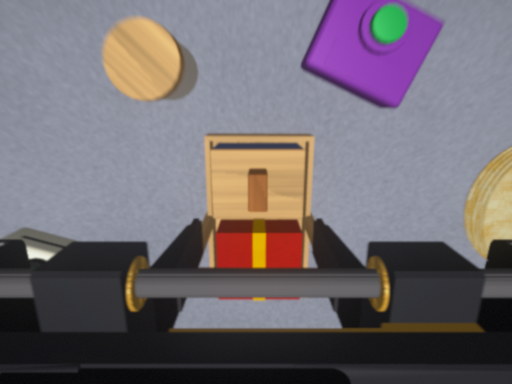

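```bash
python3 -c "
from h import *
plan([.5298,.252,.25],2.8)"
```

```text
t 8.95 at [0.4603 0.2493 0.271 ] shift units [-1.387  -0.0156  0.4336] dist 0.07266544781348463
yaw now 92.83 turn units -11.247
```

>>> play_rows:
  targets:
    - [70, [-0.3, -0.02, 0.1], 1.3]
    - [70, [-0.6, -0.05, 0.2], 2.6]
    - [70, [-0.9, -0.07, 0.3], 3.9]
    - [70, [-1.2, -0.09, 0.3], 5.2]
    - [70, [-1.42, -0.01, 0.3], 6.5]

```text
time: 9.57
ee_pos: [0.5299, 0.2509, 0.2483]
tool_rot: [[-0.648, 0.761, -0.002], [0.761, 0.648, -0.001], [0.001, -0.002, -1.0]]
contact_force: [0.5, 1.0, 0.1]
width: 0.0699
```

```bash
python3 -c "
from h import *
plan([.5298,.252,.25],2.8)"
```

```text
t 9.575 at [0.5299 0.2509 0.2483] shift units [ 0.0189  0.0131 -0.0343] dist 0.0020642997675594855
yaw now 40.42 turn units 4.703
```

>>> play_rows:
  targets:
    - [60, [0.02, 0.01, 0], 1.3]
    - [60, [0.02, 0.01, 0.2], 2.6]
    - [60, [0.02, 0.01, 0.5], 3.9]
    - [60, [0.02, 0.01, 0.8], 4.7]
    - [60, [0.02, 0.01, 0.8], 4.7]

```text
time: 10.2
ee_pos: [0.5282, 0.2518, 0.2071]
tool_rot: [[-0.057, 0.998, -0.004], [0.998, 0.057, -0.002], [-0.001, -0.004, -1.0]]
contact_force: [-0.7, -0.2, 0.0]
width: 0.0601
```

```bash
python3 -c "
from h import *
s=r.read_state()
im,d=r.snapshot('wrist');cv2.imwrite('pics/w4.png',im)
P=cloud('wrist',d,s);Z=P[...,2]
m=(abs(P[...,0]-.53)<.03)&(abs(P[...,1]-.25)<.1)&(d>0)&(Z>.15)&(Z<.18)
q=P[m];print(len(q),rect(q[:,:2]),q[:,2].max())
plan([.5298,.252,.165],2.8)
im,d=r.snapshot('side');cv2.imwrite('pics/s4.png',cv2.resize(im[120:280,170:340],None,fx=3.5,fy=3.5,interpolation=cv2.INTER_CUBIC))
"
```

```text
4021 (array([532.7, 255.4]), array([ 20. , 139.2]), 2.6) 0.17258909390890745
t 10.25 at [0.5288 0.252  0.2085] shift units [-0.0014  0.0229  0.8693] dist 0.043482156974892265
yaw now 3.31 turn units 0.064
```

View pics/w4.png

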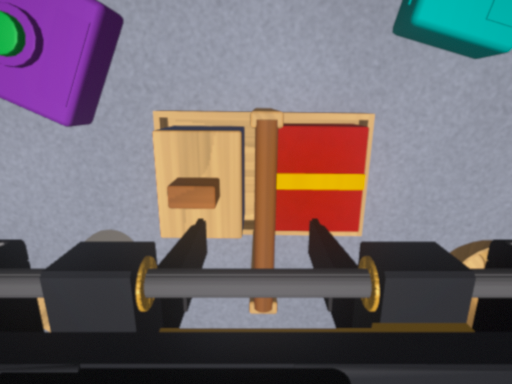

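View pics/s4.png

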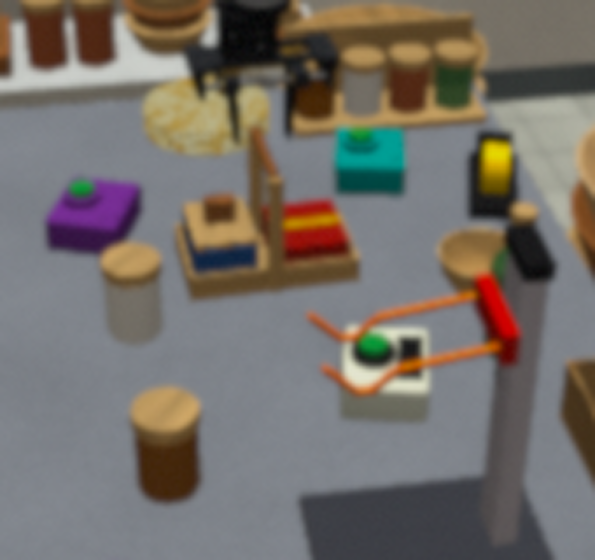

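>>> play_rows:
  targets:
    - [60, [0.03, 0.06, 0.4], 0.06]
    - [60, [0.03, 0.06, 0.87], 0.06]
    - [60, [0.03, 0.06, 0.87], 0.06]
    - [6, [0.03, 0.06, 0.87], 0.06]
    - [6, [0.03, 0.06, 0.87], 0.06]
  grip_force: 50

```text
time: 10.92
ee_pos: [0.533, 0.2543, 0.1678]
tool_rot: [[-0.048, 0.999, 0.002], [0.999, 0.048, 0.001], [0.001, 0.002, -1.0]]
contact_force: [-0.5, -0.2, -0.1]
width: 0.0453
```

>>> play_rows:
  targets:
    - [6, [0, 0, 0], 0]
    - [6, [0, 0, 0], 0]
    - [6, [0, 0, 0], 0]
    - [6, [0, 0, 0], 0]
    - [6, [0, 0, -0.1], 0]

```text
time: 11.55
ee_pos: [0.5307, 0.2534, 0.1692]
tool_rot: [[-0.047, 0.999, -0.005], [0.999, 0.047, -0.002], [-0.001, -0.005, -1.0]]
contact_force: [-0.3, 0.5, -8.0]
width: 0.0128
```

```bash
python3 -c "
from h import *
s=r.read_state();print(s['width'])
plan([.43,.0,.33],0)"
```

```text
0.012788057964307419
t 11.55 at [0.5307 0.2534 0.1692] shift units [-4.9718 -2.2668 -3.1984] dist 0.3165699171463993
yaw now 2.72 turn units 0.34
```

>>> play_rows:
  targets:
    - [6, [0, 0, -0.2], 0]
    - [6, [0, 0, -0.6], 0]
    - [6, [0, 0, -1.1], 0]
    - [6, [0, 0, -1.6], 0.1]
    - [6, [0, 0, -2.1], 0.2]

```text
time: 12.18
ee_pos: [0.5323, 0.254, 0.2787]
tool_rot: [[-0.019, 1.0, 0.001], [1.0, 0.019, 0.0], [0.0, 0.001, -1.0]]
contact_force: [0.1, 0.1, -8.5]
width: 0.0134
```

```bash
python3 -c "
from h import *
s=r.read_state();print(s['width'],s['contact_force'],s['ft_torque'])
im,d=r.snapshot('side');cv2.imwrite('pics/s5.png',cv2.resize(im[100:260,170:340],None,fx=3.5,fy=3.5,interpolation=cv2.INTER_CUBIC))
plan([.43,.0,.325],0)"
```

```text
0.013364271187761992 [ 0.0992  0.0622 -8.521 ] [-0.0594  0.0514  0.0126]
t 12.225 at [0.5337 0.2546 0.2834] shift units [-5.0498 -2.1643 -0.8604] dist 0.27804946189639856
yaw now 1.08 turn units 0.135
```

View pics/s5.png

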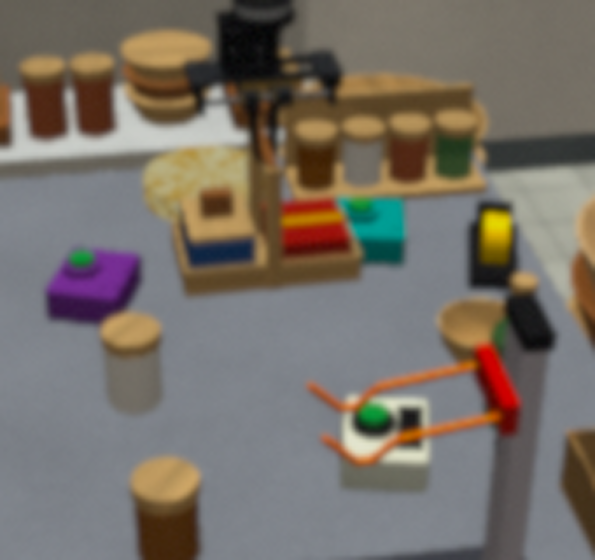

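```bash
python3 -c "
from h import *
plan([.42,-.279,.304],0)"
```

```text
t 12.225 at [0.5337 0.2546 0.2834] shift units [-10.6261  -2.4722  -0.4567] dist 0.5459701460678973
yaw now 1.08 turn units 0.135
```

>>> play_rows:
  targets:
    - [6, [-0.2, -0.1, -0.1], 0.1]
    - [6, [-0.7, -0.25, -0.2], 0.14]
    - [6, [-1.4, -0.45, -0.35], 0.14]
    - [6, [-2.1, -0.65, -0.45], 0.14]
    - [6, [-2.8, -0.85, -0.45], 0.14]

```text
time: 12.85
ee_pos: [0.4913, 0.1116, 0.2983]
tool_rot: [[0.0, 1.0, -0.001], [1.0, -0.0, -0.001], [-0.001, -0.001, -1.0]]
contact_force: [0.1, 0.5, -8.0]
width: 0.0126
```

>>> play_rows:
  targets:
    - [6, [-0.7, -0.2, 0], 0]
    - [6, [-1.4, -0.4, 0], 0]
    - [6, [-2.1, -0.6, 0], 0]
    - [6, [-2.8, -0.8, 0], 0]
    - [6, [-3.5, -1.0, 0], 0]

```text
time: 13.48
ee_pos: [0.4408, -0.063, 0.2977]
tool_rot: [[0.0, 1.0, -0.002], [1.0, -0.0, 0.0], [0.0, -0.002, -1.0]]
contact_force: [-0.2, -0.0, -7.7]
width: 0.0125
```

```bash
python3 -c "
from h import *
print(r.read_state()['width'])
plan([.42,-.279,.304],0)"
```

```text
0.012543716882344845
t 13.475 at [ 0.4408 -0.063   0.2977] shift units [-4.32   -0.4145 -0.1254] dist 0.2170801643657522
yaw now -0.03 turn units -0.003
```

>>> play_rows:
  targets:
    - [6, [-0.7, -0.1, -0.1], 0]
    - [6, [-1.4, -0.2, -0.13], 0]
    - [6, [-2.1, -0.3, -0.13], 0]
    - [6, [-2.8, -0.4, -0.13], 0]
    - [6, [-3.3, -0.41, -0.13], 0]

```text
time: 14.1
ee_pos: [0.4202, -0.2282, 0.3042]
tool_rot: [[0.002, 1.0, -0.003], [1.0, -0.002, 0.0], [0.0, -0.003, -1.0]]
contact_force: [0.6, 0.9, -8.4]
width: 0.0132
```

>>> play_rows:
  targets:
    - [6, [-0.35, 0, 0], 0]
    - [6, [-0.65, 0, 0], 0]
    - [6, [-0.85, 0, 0], 0]
    - [6, [-0.95, 0, 0], 0]
    - [6, [-0.95, 0, 0], 0]

```text
time: 14.72
ee_pos: [0.4221, -0.2743, 0.3055]
tool_rot: [[-0.0, 1.0, -0.0], [1.0, 0.0, 0.0], [0.0, -0.0, -1.0]]
contact_force: [-1.1, -0.6, -7.9]
width: 0.0132
```

```bash
python3 -c "
from h import *
s=r.read_state();print(s['width'])
im,d=r.snapshot('wrist');cv2.imwrite('pics/w6.png',im);np.save('pics/w6.npy',d)
im,d=r.snapshot('top');cv2.imwrite('pics/t6.png',cv2.resize(im[130:270,240:400],None,fx=4,fy=4,interpolation=cv2.INTER_CUBIC))
im,d=r.snapshot('side');cv2.imwrite('pics/s6.png',cv2.resize(im[130:310,200:360],None,fx=3.3,fy=3.3,interpolation=cv2.INTER_CUBIC))
plan([.532,-.279,.304],0)"
```

```text
0.013162941295931062
t 14.875 at [ 0.4221 -0.2738  0.3056] shift units [-0.1054  2.1978  0.0314] dist 0.11002771159458877
yaw now 0.04 turn units 0.005
```

View pics/w6.png

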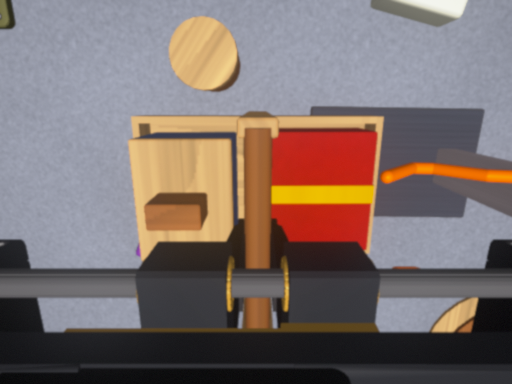

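View pics/s6.png

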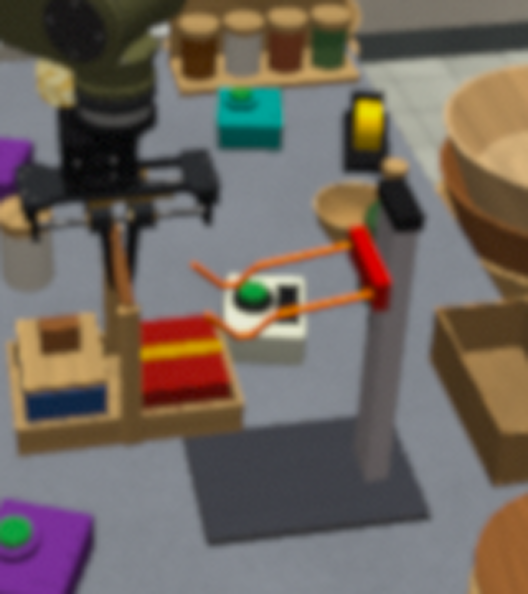

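View pics/t6.png

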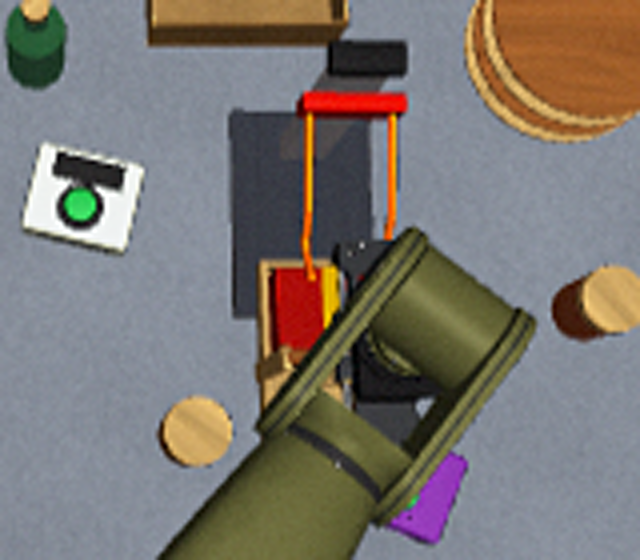

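```bash
python3 - <<'E'
from h import *
im=cv2.imread("pics/w6.png");d=np.load("pics/w6.npy");s=r.read_state();P=cloud("wrist",d,s);Z=P[...,2]
hsv=cv2.cvtColor(im,cv2.COLOR_BGR2HSV);H,S,V=[hsv[...,i].astype(int) for i in range(3)]
o=(H>5)&(H<16)&(S>200)&(V>180)&(Z>.2);q=P[o];q=q[np.argsort(q[:,0])];print(len(q));print(q[::max(1,len(q)//14)])
b=(Z>.285)&(abs(P[...,0]-.422)<.02)&(abs(P[...,1]+.27)<.12);q=P[b];print("bar",rect(q[:,:2]),q.min(0),q.max(0))
E
```

```text
1142
[[ 0.4218 -0.1977  0.4556]
 [ 0.5019 -0.2388  0.2752]
 [ 0.5095 -0.2364  0.2665]
 [ 0.5191 -0.2364  0.2567]
 [ 0.5299 -0.2428  0.2455]
 [ 0.5406 -0.2424  0.2472]
 [ 0.5446 -0.2378  0.2497]
 [ 0.5481 -0.2419  0.2529]
 [ 0.5515 -0.2434  0.2521]
 [ 0.5544 -0.2371  0.2563]
 [ 0.5576 -0.238   0.2616]
 [ 0.5603 -0.2422  0.2633]
 [ 0.5632 -0.2377  0.2662]
 [ 0.5688 -0.2379  0.2679]
 [ 0.578  -0.2369  0.2668]]
bar (array([ 422. , -266.1]), array([ 40. , 136.8]), 0.0) [ 0.402  -0.3345  0.285 ] [ 0.442  -0.1977  0.4556]
```

>>> play_rows:
  targets:
    - [6, [-0.04, 0.3, 0], 0]
    - [6, [-0.08, 0.8, 0], 0]
    - [6, [-0.11, 1.3, 0], 0]
    - [6, [-0.11, 1.75, 0], 0]
    - [6, [-0.11, 2.05, 0], 0]

```text
time: 15.5
ee_pos: [0.5263, -0.2795, 0.3052]
tool_rot: [[-0.001, 1.0, 0.0], [1.0, 0.001, 0.0], [0.0, 0.0, -1.0]]
contact_force: [-0.1, 0.2, -8.7]
width: 0.0129
```

>>> play_rows:
  targets:
    - [6, [0, 0.12, 0], 0]
    - [6, [0, 0.18, 0], 0]
    - [6, [0, 0.18, 0.2], 0]
    - [6, [0, 0.18, 0.4], 0]
    - [6, [0, 0.18, 0.5], 0]

```text
time: 16.12
ee_pos: [0.5326, -0.2795, 0.2788]
tool_rot: [[0.0, 1.0, -0.002], [1.0, -0.0, 0.001], [0.001, -0.002, -1.0]]
contact_force: [-0.1, 0.6, -8.1]
width: 0.0133
```

```bash
python3 -c "
from h import *
s=r.read_state();print(s['width'],s['contact_force'])
im,d=r.snapshot('wrist');cv2.imwrite('pics/w7.png',im);np.save('pics/w7.npy',d)
im,d=r.snapshot('side');cv2.imwrite('pics/s7.png',cv2.resize(im[130:310,200:360],None,fx=3.3,fy=3.3,interpolation=cv2.INTER_CUBIC))
plan([.533,-.279,.257],0)"
```

```text
0.013253052895461567 [-0.0675  0.5961 -8.0823]
t 16.225 at [ 0.5328 -0.2796  0.279 ] shift units [0.0112 0.0059 0.441 ] dist 0.022057808223046496
yaw now -0.02 turn units -0.002
```

View pics/w7.png

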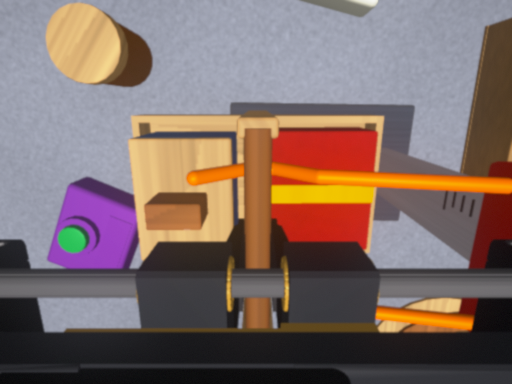

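View pics/s7.png

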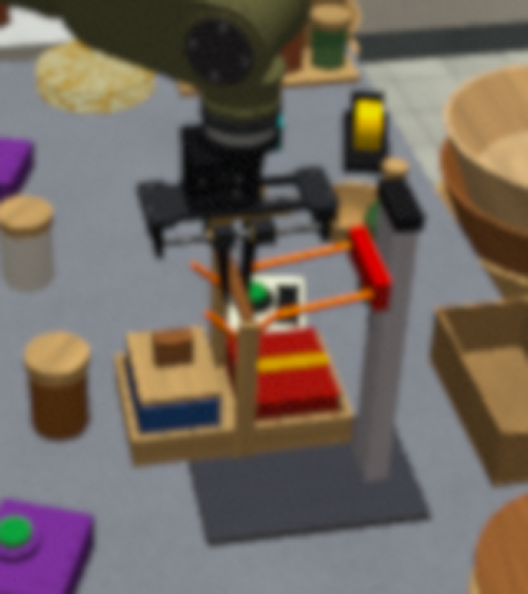

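>>> play_rows:
  targets:
    - [6, [0, 0, 0.1], 0]
    - [6, [0, 0, 0.2], 0]
    - [6, [0, 0, 0.3], 0]
    - [6, [0, 0, 0.38], 0]
    - [6, [0, 0, 0.44], 0]

```text
time: 16.85
ee_pos: [0.5334, -0.2798, 0.2581]
tool_rot: [[0.0, 1.0, -0.0], [1.0, -0.0, 0.0], [0.0, -0.0, -1.0]]
contact_force: [0.5, -0.1, -7.4]
width: 0.0129
```

>>> play_rows:
  targets:
    - [6, [0, 0, 0.05], 0]
    - [6, [0, 0, 0.1], 0]
    - [6, [0, 0, 0.15], 0]
    - [6, [0, 0, 0.2], 0]
    - [6, [0, 0, 0.25], 0]

```text
time: 17.48
ee_pos: [0.5336, -0.2799, 0.2463]
tool_rot: [[0.0, 1.0, 0.0], [1.0, -0.0, -0.0], [-0.0, 0.0, -1.0]]
contact_force: [-1.4, 0.6, -6.6]
width: 0.013
```

>>> play_rows:
  targets:
    - [6, [0, 0, 0.05], 0]
    - [6, [0, 0, 0.1], 0]
    - [6, [0, 0, 0.15], 0]
    - [6, [0, 0, 0.2], 0]
    - [6, [0, 0, 0.25], 0]

```text
time: 18.1
ee_pos: [0.5336, -0.2799, 0.2338]
tool_rot: [[0.0, 1.0, 0.0], [1.0, -0.0, -0.0], [-0.0, 0.0, -1.0]]
contact_force: [-2.2, 1.1, -2.9]
width: 0.0131
```

>>> play_rows:
  targets:
    - [6, [0, 0, 0.05], 0]
    - [6, [0, 0, 0.1], 0]
    - [6, [0, 0, 0.15], 0]
    - [6, [0, 0, 0.2], 0]
    - [6, [0, 0, 0.22], 0]

```text
time: 18.73
ee_pos: [0.5336, -0.2799, 0.2227]
tool_rot: [[0.0, 1.0, 0.0], [1.0, -0.0, -0.0], [-0.0, 0.0, -1.0]]
contact_force: [-0.9, 1.1, -1.9]
width: 0.0127
```

>>> play_rows:
  targets:
    - [6, [0, 0, 0], 0]
    - [6, [0, 0, 0], 0]

```text
time: 18.98
ee_pos: [0.5336, -0.2799, 0.2228]
tool_rot: [[-0.0, 1.0, 0.0], [1.0, 0.0, -0.0], [-0.0, 0.0, -1.0]]
contact_force: [-1.0, 0.9, -0.8]
width: 0.0126
```

>>> play_rows:
  targets:
    - [6, [0, 0, 0.04], 0]
    - [6, [0, 0, 0.07], 0]
    - [6, [0, 0, 0.07], 0]
    - [6, [0, 0, 0.07], 0]

```text
time: 19.48
ee_pos: [0.5336, -0.2799, 0.2192]
tool_rot: [[0.0, 1.0, 0.0], [1.0, -0.0, -0.0], [-0.0, 0.0, -1.0]]
contact_force: [-1.5, 1.8, -0.8]
width: 0.0128
```

```bash
python3 -c "
from h import *
s=r.read_state();print(s['width'],s['contact_force'],s['ee_pos'])
im,d=r.snapshot('wrist');cv2.imwrite('pics/w8.png',im);np.save('pics/w8.npy',d)
im,d=r.snapshot('side');cv2.imwrite('pics/s8.png',cv2.resize(im[130:310,200:360],None,fx=3.3,fy=3.3,interpolation=cv2.INTER_CUBIC))
"
```

```text
0.012773867097983243 [-1.5328  1.8216 -0.7654] [ 0.5336 -0.2799  0.2192]
```

View pics/w8.png

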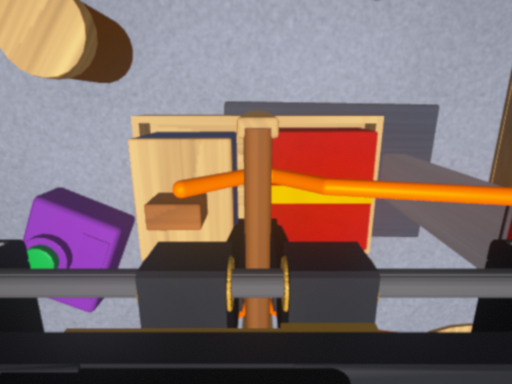

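View pics/s8.png

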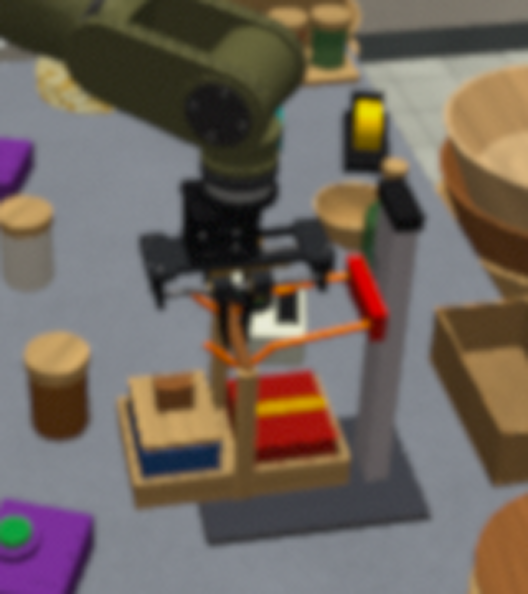

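>>> play_rows:
  targets:
    - [6, [0, 0, 0.03], 0]
    - [6, [0, 0, 0.06], 0]
    - [6, [0, 0, 0.06], 0]
    - [6, [0, 0, 0.06], 0]

```text
time: 20.08
ee_pos: [0.5336, -0.2799, 0.2162]
tool_rot: [[0.0, 1.0, 0.0], [1.0, -0.0, -0.0], [-0.0, 0.0, -1.0]]
contact_force: [-1.8, 1.3, -0.4]
width: 0.0132
```

>>> play_rows:
  targets:
    - [16, [0, 0, 0], 0]
    - [18, [0, 0, 0], 0]
    - [20, [0, 0, 0], 0]
    - [24, [0, 0, 0], 0]
    - [28, [0, 0, 0], 0]
  grip_force: 10

```text
time: 20.7
ee_pos: [0.5335, -0.2798, 0.216]
tool_rot: [[-0.0, 1.0, 0.0], [1.0, 0.0, -0.0], [-0.0, 0.0, -1.0]]
contact_force: [-1.2, 0.3, -0.5]
width: 0.0269
```

```bash
python3 -c "
from h import *
s=r.read_state();print(s['width'],s['contact_force'],s['ee_pos'])
im,d=r.snapshot('wrist');cv2.imwrite('pics/w9.png',im);np.save('pics/w9.npy',d)
"
```

```text
0.026921381943756904 [-1.2468  0.2929 -0.5442] [ 0.5335 -0.2798  0.216 ]
```

View pics/w9.png

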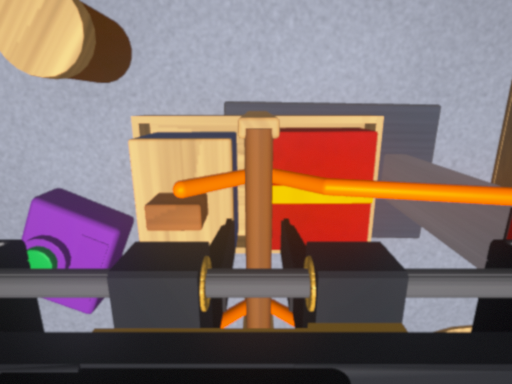

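>>> play_rows:
  targets:
    - [45, [0, 0, 0], 0]
    - [45, [0, 0, 0], 0]
    - [45, [0, 0, -0.2], 0]
    - [45, [0, 0, -0.6], 0]
    - [45, [0, 0, -1.2], 0]

```text
time: 21.38
ee_pos: [0.5334, -0.2797, 0.2774]
tool_rot: [[-0.0, 1.0, -0.0], [1.0, 0.0, 0.0], [0.0, -0.0, -1.0]]
contact_force: [0.1, -0.0, 0.4]
width: 0.0451
```

>>> play_rows:
  targets:
    - [45, [0, 0, -0.8], 0]
    - [30, [0, 0, -1.4], 0]
    - [10, [0, 0, -1.5], 0]
    - [0, [0, 0, -1.5], 0]

```text
time: 21.88
ee_pos: [0.5335, -0.2798, 0.3513]
tool_rot: [[-0.0, 1.0, 0.0], [1.0, 0.0, -0.0], [-0.0, 0.0, -1.0]]
contact_force: [-0.1, 0.7, -0.3]
width: 0.021
```

```bash
python3 - <<'E'
from h import *
s=r.read_state();print(s['width'],s['contact_force'],s['ee_pos'])
im,d=r.snapshot('side');cv2.imwrite('pics/s10.png',cv2.resize(im[130:310,200:360],None,fx=3.3,fy=3.3,interpolation=cv2.INTER_CUBIC));cv2.imwrite('pics/s10r.png',im)
im,d=r.snapshot('top');cv2.imwrite('pics/t10.png',im)
P=cloud("top",d)
hsv=cv2.cvtColor(im,cv2.COLOR_BGR2HSV);H,S,V=[hsv[...,i].astype(int) for i in range(3)]
m=(H>45)&(H<85)&(S>120)&(abs(P[...,0]-.612)<.05)&(abs(P[...,1]+.03)<.05);q=P[m];print("button",len(q),np.median(q,0),rect(q[:,:2]))
q0=np.argwhere(m);print(q0.min(0),q0.max(0))
plan([.611,-.029,.18],0)
E
```

```text
0.020976809178558608 [-0.0599  0.66   -0.3236] [ 0.5335 -0.2798  0.3513]
button 57 [ 0.6108 -0.0314  0.0721] (array([612.9, -29.4]), array([30.6, 38.5]), 89.7)
[177 256] [185 263]
t 21.975 at [ 0.533  -0.2795  0.3493] shift units [5.006  1.5676 3.3894] dist 0.31227266659319824
yaw now -0.0 turn units -0.0
```

View pics/s10.png

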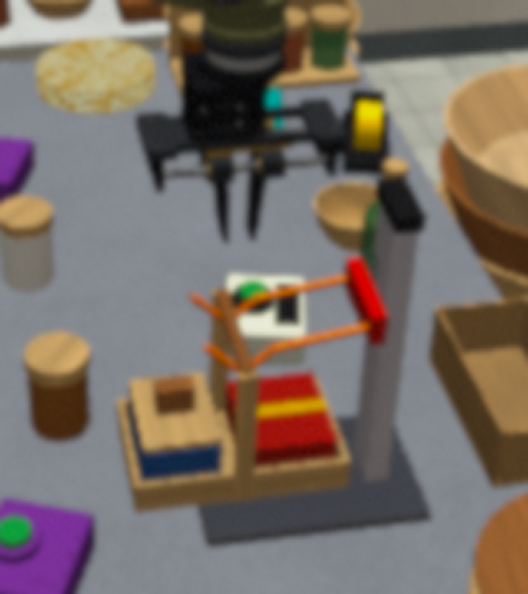

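>>> play_rows:
  targets:
    - [0, [0.8, 0, 0], 0]
    - [0, [1.7, 0.2, 0], -1.2]
    - [0, [2.7, 0.5, 0.2], -2.5]
    - [0, [3.7, 0.8, 0.5], -3.8]
    - [0, [4.7, 1.2, 1.0], -5.1]

```text
time: 22.6
ee_pos: [0.5936, -0.0432, 0.2999]
tool_rot: [[-0.658, 0.753, -0.0], [0.753, 0.658, -0.0], [0.0, -0.0, -1.0]]
contact_force: [0.7, -0.7, -0.3]
width: 0.0006
```

```bash
python3 - <<'E'
from h import *
plan([.6125,-.029,.17],90)
E
```

```text
t 22.6 at [ 0.5936 -0.0432  0.2999] shift units [-0.0351  0.4731  2.5981] dist 0.13205221473437312
yaw now 41.13 turn units -6.109
```

>>> play_rows:
  targets:
    - [0, [-0.02, 0.3, 0], -1.3]
    - [0, [-0.03, 0.47, 0.2], -2.6]
    - [0, [-0.03, 0.47, 0.6], -3.9]
    - [0, [-0.03, 0.47, 1.2], -5.2]
    - [0, [-0.03, 0.47, 1.8], -6.1]

```text
time: 23.22
ee_pos: [0.6113, -0.0304, 0.2083]
tool_rot: [[-1.0, 0.002, -0.003], [0.002, 1.0, 0.0], [0.003, 0.0, -1.0]]
contact_force: [-0.1, 0.3, -0.3]
width: 0.0007
```

```bash
python3 - <<'E'
from h import *
s=r.read_state()
im,d=r.snapshot('wrist');cv2.imwrite('pics/w11.png',im)
P=cloud('wrist',d,s)
hsv=cv2.cvtColor(im,cv2.COLOR_BGR2HSV);H,S,V=[hsv[...,i].astype(int) for i in range(3)]
m=(H>45)&(H<85)&(S>120)&(V>90)&(abs(P[...,0]-.612)<.06)&(abs(P[...,1]+.03)<.06);q=P[m];print("button",len(q),np.median(q,0) if len(q) else 0, rect(q[:,:2]) if len(q) else 0)
plan([.6125,-.029,.12],90)
E
```

```text
button 1020 [ 0.6121 -0.0272  0.0709] (array([613.1, -27.7]), array([34.4, 33.5]), 0.3)
t 23.275 at [ 0.6088 -0.0301  0.2029] shift units [-0.0913  0.0201  1.6579] dist 0.08302738538094342
yaw now 89.99 turn units -0.002
```

View pics/w11.png

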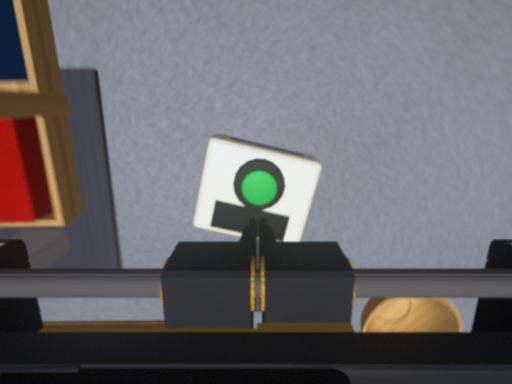

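>>> play_rows:
  targets:
    - [0, [-0.08, 0.03, 0.6], 0]
    - [0, [-0.08, 0.03, 1.3], 0]
    - [0, [-0.08, 0.03, 1.9], 0]
    - [0, [-0.08, 0.03, 1.9], 0]
    - [0, [-0.08, 0.03, 1.9], 0]

```text
time: 23.9
ee_pos: [0.6168, -0.0292, 0.117]
tool_rot: [[-1.0, 0.008, 0.001], [0.008, 1.0, -0.0], [-0.001, -0.0, -1.0]]
contact_force: [0.4, -0.2, 0.4]
width: 0.0004
```

```bash
python3 - <<'E'
from h import *
plan([.613,-.0285,.092],90)
fr=[]
for i in range(12):
    im,d=r.snapshot('side');fr.append(im)
    g=im[130:310,200:360].astype(int);
    hsv=cv2.cvtColor(im,cv2.COLOR_BGR2HSV);m=((hsv[...,0]<3)|(hsv[...,0]>176))&(hsv[...,1]>180)&(hsv[...,2]>80)
    m[:,:295]=0;m[:190]=0;m[:,330:]=0;v=np.nonzero(m)[0]
    print(round(r.read_state()['time'],2),len(v),v.mean().round(3),abs(g-fr[0][130:310,200:360].astype(int)).mean().round(3), np.abs(im[190:290,235:310].astype(int)-fr[0][190:290,235:310].astype(int)).max())
s=fr[-1];cv2.imwrite('pics/s12.png',cv2.resize(s[130:310,200:360],None,fx=3.3,fy=3.3,interpolation=cv2.INTER_CUBIC))
E
```

```text
t 23.9 at [ 0.6168 -0.0292  0.117 ] shift units [0.0755 0.0133 0.4998] dist 0.025283690692353436
yaw now 89.56 turn units -0.055
23.95 176 231.102 0.0 0
24.0 179 231.006 0.877 17
24.05 177 230.627 0.916 17
24.1 176 230.449 0.923 16
24.15 180 230.628 0.894 16
24.2 179 230.497 0.838 17
24.25 175 229.806 0.782 12
24.3 180 231.283 0.734 9
24.35 179 230.933 0.737 12
24.4 178 230.938 0.758 9
24.45 177 230.797 0.792 11
24.5 181 230.773 0.815 14
```

View pics/s12.png

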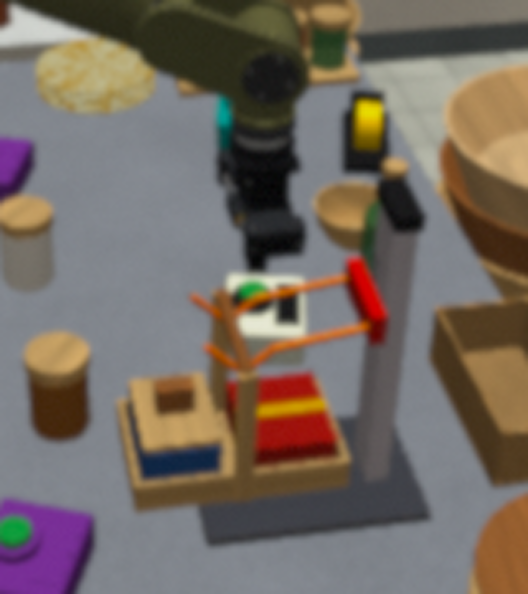

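>>> play_rows:
  targets:
    - [0, [0, 0, 0], 0]
    - [0, [0, 0, 0], 0]
    - [0, [0, 0, 0], 0]
    - [0, [0, 0, 0], 0]
    - [0, [0, 0, 0], 0]

```text
time: 25.12
ee_pos: [0.6163, -0.0291, 0.116]
tool_rot: [[-1.0, 0.007, -0.0], [0.007, 1.0, -0.0], [0.0, -0.0, -1.0]]
contact_force: [1.0, -1.5, 0.5]
width: 0.0001
```

>>> play_rows:
  targets:
    - [0, [0, 0, 0], 0]
    - [0, [0, 0, 0], 0]
    - [0, [0, 0, 0], 0]
    - [0, [0, 0, 0], 0]
    - [0, [0, 0, 0], 0]

```text
time: 25.75
ee_pos: [0.6163, -0.0291, 0.116]
tool_rot: [[-1.0, 0.007, -0.0], [0.007, 1.0, 0.0], [0.0, 0.0, -1.0]]
contact_force: [0.4, 0.8, 0.9]
width: 0.0005
```

>>> play_rows:
  targets:
    - [0, [0, 0, 0], 0]
    - [0, [0, 0, 0], 0]
    - [0, [0, 0, 0], 0]
    - [0, [0, 0, 0], 0]
    - [0, [0, 0, 0], 0]

```text
time: 26.38
ee_pos: [0.6163, -0.0291, 0.1161]
tool_rot: [[-1.0, 0.007, 0.0], [0.007, 1.0, -0.0], [-0.0, -0.0, -1.0]]
contact_force: [-0.3, 0.5, 0.1]
width: 0.0007
```

>>> play_rows:
  targets:
    - [0, [0, 0, 0], 0]
    - [0, [0, 0, 0], 0]
    - [0, [0, 0, 0], 0]
    - [0, [0, 0, 0], 0]
    - [0, [0, 0, 0], 0]

```text
time: 27.0
ee_pos: [0.6163, -0.0291, 0.116]
tool_rot: [[-1.0, 0.007, -0.0], [0.007, 1.0, -0.0], [0.0, -0.0, -1.0]]
contact_force: [-0.3, 0.0, -0.4]
width: 0.0005
```

```bash
python3 - <<'E'
from h import *
plan([.613,-.0285,.092],90)
fr=[]
for i in range(10):
    im,d=r.snapshot('side');fr.append(im.astype(int))
    print(round(r.read_state()['time'],2),*[np.abs(fr[-1][a:b,c:e]-fr[0][a:b,c:e]).mean().round(3) for a,b,c,e in((190,290,235,310),(330,370,255,310),(260,320,190,240))])
E
```

```text
t 27.0 at [ 0.6163 -0.0291  0.116 ] shift units [0.0654 0.0121 0.4807] dist 0.02426590264695892
yaw now 89.6 turn units -0.05
27.05 0.0 0.0 0.0
27.1 0.72 0.655 0.664
27.15 0.725 0.653 0.667
27.2 0.723 0.671 0.675
27.25 0.727 0.663 0.669
27.3 0.721 0.667 0.684
27.35 0.726 0.661 0.65
27.4 0.732 0.68 0.667
27.45 0.728 0.674 0.669
27.5 0.732 0.659 0.677
```

The picture differences are constant and match the static areas, so the carrier is at rest. Pressing now.

>>> play_rows:
  targets:
    - [0, [0.07, 0.01, 0.15], 0]
    - [0, [0.07, 0.01, 0.35], 0]
    - [0, [0.07, 0.01, 0.45], 0]
    - [0, [0.07, 0.01, 0.52], 0]
    - [0, [0.07, 0.01, 0.58], 0]

```text
time: 28.12
ee_pos: [0.6127, -0.0286, 0.0872]
tool_rot: [[-1.0, 0.007, -0.001], [0.007, 1.0, 0.0], [0.001, 0.0, -1.0]]
contact_force: [-3.1, 1.3, 4.6]
width: 0.0005
```

>>> play_rows:
  targets:
    - [0, [0, 0, 0.03], 0]
    - [0, [0, 0, 0.03], 0]

```text
time: 28.38
ee_pos: [0.6128, -0.0286, 0.0859]
tool_rot: [[-1.0, 0.007, -0.0], [0.007, 1.0, -0.0], [0.0, -0.0, -1.0]]
contact_force: [-2.4, -0.7, 4.4]
width: 0.0007
```

>>> play_rows:
  targets:
    - [0, [0, 0, 0.03], 0]
    - [0, [0, 0, 0.06], 0]
    - [0, [0, 0, 0.06], 0]

```text
time: 28.75
ee_pos: [0.6131, -0.0286, 0.0851]
tool_rot: [[-1.0, 0.007, 0.0], [0.007, 1.0, -0.0], [-0.0, -0.0, -1.0]]
contact_force: [-8.6, 0.7, 14.7]
width: 0.0007
```

Bottomed out at 14.7 N with the button at its stop, so it is pressed. Retreating.

>>> play_rows:
  targets:
    - [0, [0, 0, -0.3], 0]
    - [0, [0, 0, -0.9], 0]
    - [0, [0, 0, -1.8], 0]
    - [0, [0, 0, -2.7], 0]
    - [0, [0, 0, -3.2], 0]

```text
time: 29.38
ee_pos: [0.6142, -0.0288, 0.2459]
tool_rot: [[-1.0, 0.007, 0.006], [0.007, 1.0, -0.001], [-0.006, -0.001, -1.0]]
contact_force: [-0.5, 0.6, 0.1]
width: 0.0007
```

>>> play_rows:
  targets:
    - [0, [0.5, 0.5, 0], 0]
    - [0, [1.2, 1.2, 0], 0]
    - [0, [1.8, 1.8, 0], 0]
    - [0, [2, 2, 0], 0]
    - [0, [2, 2, 0], 0]

```text
time: 30.0
ee_pos: [0.5137, 0.0723, 0.2428]
tool_rot: [[-1.0, 0.006, 0.002], [0.006, 1.0, -0.0], [-0.002, -0.0, -1.0]]
contact_force: [0.1, -0.5, 0.5]
width: 0.0001
```

```bash
python3 - <<'E'
from h import *
fr=[]
for i in range(4):
    im,d=r.snapshot('side');fr.append(im.astype(int))
    print(round(r.read_state()['time'],2),*[np.abs(fr[-1][a:b,c:e]-fr[0][a:b,c:e]).mean().round(3) for a,b,c,e in((190,290,235,310),(330,370,255,310))])
cv2.imwrite('pics/s13.png',cv2.resize(im[100:320,160:360],None,fx=2.7,fy=2.7,interpolation=cv2.INTER_CUBIC))
im,d=r.snapshot('top');cv2.imwrite('pics/t13.png',cv2.resize(im[110:270,80:410],None,fx=2.4,fy=2.4,interpolation=cv2.INTER_CUBIC))
P=cloud("top",d);Z=P[...,2]
q=P[(Z>.18)&(Z<.235)&(abs(P[...,1]+.28)<.09)&(abs(P[...,0]-.53)<.012)];print("bar",len(q),rect(q[:,:2]),np.median(q,0))
m=(abs(P[...,0]-.53)<.13)&(abs(P[...,1]+.28)<.09)
hsv=cv2.cvtColor(im,cv2.COLOR_BGR2HSV);H,S=hsv[...,0],hsv[...,1]
t=m&((H<5)|(H>174))&(S>150)&(Z<.15);print("red z",np.percentile(P[t][:,2],[5,50,95]),rect(P[t][:,:2]))
q=P[t];A=np.c_[q[:,:2]-q[:,:2].mean(0),np.ones(len(q))];print("slope",np.linalg.lstsq(A,q[:,2],rcond=None)[0])
t=m&(Z>.10)&(Z<.14)&(P[...,0]<.51)&~t;print("lid z",np.percentile(P[t][:,2],[5,50,95]))
E
```

```text
30.05 0.0 0.0
30.1 0.693 0.659
30.15 0.712 0.657
30.2 0.692 0.672
bar 145 (array([ 529.5, -281.8]), array([ 21.5, 140.6]), 0.6) [ 0.53   -0.2797  0.2194]
red z [0.0953 0.1052 0.1113] (array([ 584. , -280.4]), array([ 94.3, 109.6]), 0.0)
slope [-0.0132 -0.0636  0.1042]
lid z [0.109  0.1262 0.1317]
```

View pics/s13.png

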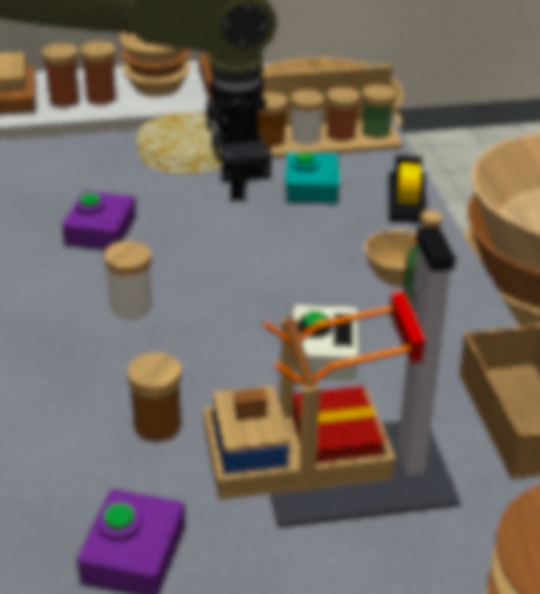

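View pics/t13.png

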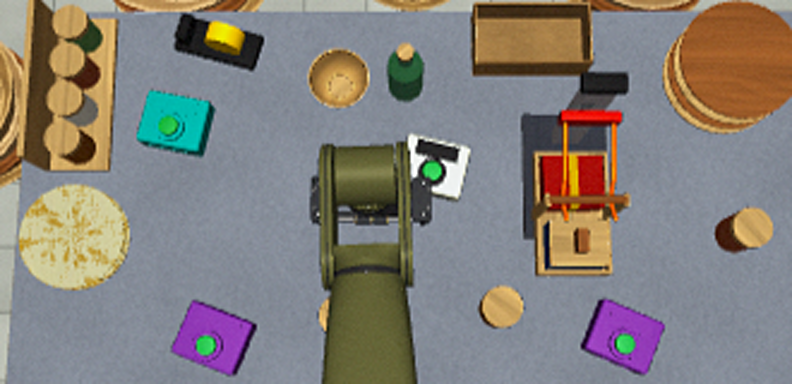

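```bash
python3 -c "
from h import *
s=r.read_state();print(s['time'],s['contact_force']);r.job_done()"
```

```text
30.25 [-0.0951  0.1566  0.1361]
the job is handed in; nothing more can be done
```

The carrier is packed and hanging from both prongs of the hook, and the record button has been pressed. I handed the job in at 30.25 s.

**What I did:**
- **Packing:** the tool could not tilt, so I held the blue box by its grip block and used it to push the red box to the far end wall. I then set the blue box in beside it.
- **Hanging:** I lifted the carrier by the bail, went in over the prong tips and lowered it slowly. I opened the jaws once almost no weight was left on the arm, then waited about 7 s before pressing the button.

**Last checks:**
- **Hang:** the bar lies across both prongs and the hook has dipped about 43 mm, within the range given. The carrier was still both before and after the press, judged by comparing camera frames.
- **Boxes:** the red top is at 105 mm (103 mm expected) and the blue lid at 126 mm (123 mm expected), so both are resting on the floor. A slope fit on the red top gave about 3.6° across the tray. I put that down to depth noise, because the pictures show it level.
- **Button:** I pressed only the white printer's button, down to its stop at 14.7 N, and let it spring back.
- **Other goods:** the other goods look unmoved in the last top view. The arm partly hid the white jar there, but it looks in place from the side. The robot is touching nothing.

The wrist and top cameras disagreed by 2–3 mm throughout, which did not affect any grasp or fit.

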